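# Wedge the top resin tray off a tight nest and set it on the scale

## Robot

A 6-joint arm with a two-finger parallel gripper is mounted at the origin on the work surface. World frame = base frame: x ahead of the robot, y to its left, z up, the work surface at z = 0. Lengths are in m, angles in rad, forces in N, time in s.
With the tool pointing down it reaches from about 0.375 to 0.75 m from the base axis. Payload 9 kg.
Tool frame: the origin (TCP) lies at the very end of the fingers, on their centre line; the grasp point (between the pads) lies 19 mm behind it; z points along the fingers, x is the direction in which the jaws open and shut, and the axes are right-handed (so a half turn about z gives the same grasp; the last joint's range is limited). The gripper opens to 85 mm and grips with 20 to 120 N. Pads are 22 mm wide; open, the fingers measure 114 mm over their backs; the gripper's body (76 mm by 85 mm) begins 54 mm behind the grasp point. The pads swing forward as they close: fully open they stand 13 mm farther back than shut.
Start: joints at [-1.366, 0.104, 0.097, 1.564, 0, 1.353], TCP at [0.246, -0.547, 0.231] pointing down, gripper open.
Joint ranges: [-2.99, 2.99], [-0.84, 1.86], [-1.1, 1.16], [-1.84, 2.11], [-1.51, 1.56], [-3.14, 3.14]. Speed limits (rad/s): [2.22, 2.22, 2.57, 3.14, 3.14, 3.14].

## Interface

Orientations are given as a 3x3 rotation matrix whose columns are the frame's x, y, z axes.
In Python, from plant import env, eyes, search_frame, spot_point gives the robot as it stands.
- The arm moves only by the tool drive_tool, never from a script. Its argument "motion" is text: rows parted by semicolons, each of 7 numbers parted by spaces: the turn, a rotation vector about the tool's x, y, z in rad, then the shift along the tool's x, y, z in mm, then the opening, from 0 (shut) to 1 (fully open). A call has 1 to 5 rows; each row shifts and turns the commanded pose from where the row before left it, along the tool's axes as they then stand; what a row does not reach is not made up. A row lasts 1/8 s, in which the tool goes at most 62.5 mm and 10.7 degrees, less where a joint would pass 70% of its speed; a pose out of reach is approached as far as the arm can. A call is refused whole if a number of a shift passes 62.5 or a number of a turn 0.188, either way. A call with a gripper value outside its range is refused whole. The fingers move at their own pace and stop on an object; "newtons" is the grip in N (left out, the last holds). Time passes only in rows, so rows that do not move let the fingers close. It gives the time, the measured TCP pose, the force and the opening at its end, in the units of the state.
- env.state(): the state, without advancing time (a new reading comes with each control period).
- eyes.read_camera(name): name is "scene" or "top"; returns (picture, depth): 384x512x3 uint8, red, green, blue; 384x512 float32, m along the optical axis (not along the pixel's ray), 0 where there is no reading.
- eyes.camera_params(name): a dict with "mtx" (3x3 intrinsics, pixels), "k1" (the pictures are not rectified: a ray, as slopes to the right and down, at radius r is drawn at 1 + k1 r^2 times it, then the intrinsics apply), "view" (4x4, takes a point from world to camera coordinates). Camera axes: x right, y down, z forward; pixel columns grow to the right and rows downward; lengths in m; the calibration is good to about 2 mm. A picture is of the moment at which its call begins. camera_params takes no time and is no camera call.
- env.finish_job(): hands the job in, once; it reports no verdict.
Trained networks look in the newest picture that a camera, given by its name, has taken for a name from the list of things; names that differ only in an ending like _2 or _b are one class to them, and where a whole thing is asked for, a point or a joint stands for the part that bears it (a point fixed in the world has none). Each returns a list of dicts, best first, with "p" (0 to 1); they miss things now and then, are a little off and sometimes report something else, mostly with a low value. They report only what shows in the picture. A call takes as long as a camera call. They do not tell look-alikes from the thing itself.
- search_frame(camera, thing): "bbox" ([left, top, width, height] in pixels, round what is visible of it).
- spot_point(camera, thing): "at" ([column, row] in pixels: a listed point, or the origin of a listed thing).
The state is a dict: "time_s": time; "q": joint angles; "joint_vel": joint speeds; "joint_torque": joint torques, N m; "position": TCP position; "orientation": TCP orientation; "wrist_force": force on the tool from outside, world axes, zero at the start; "ft_torque": the same for the moment, N m; "opening": opening from 0.0 (shut) to 1.0 (fully open).
Only numpy, scipy, OpenCV 4.12 (cv2) and the standard library are available. Lean on these libraries where they do the work, as an engineer would, in place of code of your own. Each camera call takes 0.05 s, during which the arm holds its last target. There are 200 camera calls.

## Task

Free the top steel resin tray from the nest by driving the orange wedge, point first, under its grip ledge until it snaps loose; the next tray must not be dragged up and stays fully seated in the nest. Then lay the wedge back flat on the bench, lift the loose tray off and stand it upright, about centred, on the steel platform of the scale. Set the tray down, do not drop it, and leave the other things on the bench where they are.

Things in the scene. Friction and masses are not known exactly. Their poses are not given: they have to be found in the camera images.
- tray_top: top tray of the nest: pressed-steel pan, open above, 50 mm high, 0.21-0.33 kg. Origin: centre of the floor's underside; z up, x along: wide grip ledge at -x, narrow pouring rim at +x. Floor 120 x 88, walls 2.5 thick flaring 10 deg to a mouth 138 x 106 mm. Overall x -105 (ledge end) to +78, y -62 to +62. Four 24 mm high bosses in the floor's corners.
- top_ledge (a point): on the top tray's grip ledge, top face, mid width, 19 mm in from its end (tray x -86, y 0, z 50 mm). The ledge is level, 4 mm thick, 92 mm wide in y, from x -105 to the tray's inside wall at x -66. Pinch it from above: one finger inside the tray, one outside the lip, about 40 mm wide, tips 12 mm below the ledge top
- top_lip (a point): lower edge of the turned-down lip along the end of the top tray's ledge (tray x -105, y 0, z 37 mm; lip 2.5 mm thick). Nested, it hangs 11 mm above the next tray's ledge: an open slot 11 high, 92 wide and 37 mm deep (to the top tray's wall), facing -x, where the wedge goes in
- tray_next: second tray, same make and axes. The top tray stands on its corner bosses: origins 24 mm apart in z, axes in line, up to 2 mm sideways play. It sits loosely in a third tray fixed in the rack; seated, its origin is 36 mm above the bench. Wedging may push both trays up to 4 mm along +x
- next_ledge (a point): top of the second tray's ledge (tray x -86, y 0, z 50 mm), 86 mm above the bench when seated; the wedge's flat underside slides on it
- snap (a point): midway between the two sprung snap dimples in the second tray's long walls (tray x -50, z 40 mm; only on the ledge half). They grip the top tray: lifted or tipped by hand it drags the second up. Forced apart at the lip it hinges about the far end of its floor; when the lip has risen about 8 mm the dimples snap clear, prop it 8-13 mm up, loose, even without the wedge; it then lifts off freely
- rack: plywood stock rack screwed to the bench, 235 x 152 mm, with 62 mm high fences on its two sides and at the pouring end, open at the ledge end. Origin: on the bench under the nest's centre; axes as the trays', so the ledges look to its -x. Its place and yaw vary
- wedge: orange plastic demoulding wedge, 130 mm long, 0.12 kg, lying flat. Origin: mid length, underside; x to the point, z up. Blade 40 mm wide, flat below; thick 3 mm at the point x +65, 10 at x +57, 24 at x +31, 24 to x 0. Behind, x -65 to 0, the grip block: 26 mm wide (y), 55 mm high
- wedge_tip (a point): the wedge's point, mid width, underside (wedge x +65). Driving it under the lip takes about 5 to 15 N along the bench; 26 to 34 mm past the lip (which itself gives way up to 4 mm) snaps the tray loose
- scale: fixed bench scale: flat steel platform 200 x 220 mm (x, y), its top 50 mm above the bench, and a sloping console on its -x side, out to 165 mm, lower than the platform. Origin: on the bench under the platform's centre; z up
- resin: amber resin jar, 90 mm wide, 130 mm tall, bystander; origin under its centre
- hardener: white hardener bottle, 56 mm wide, 130 mm tall, bystander; origin under its centre
- brush: laminating brush lying on the bench, 190 mm long, 20 mm high, bystander; origin under its middle
- tape: roll of masking tape, 100 mm wide, 25 mm high, bystander; origin under its centre
- cup: white mixing cup, 80 mm wide, 95 mm tall, bystander; origin under its centre
- offcut: wooden offcut 160 x 70 x 20 mm, bystander; origin under its centre
- clamp: small bar clamp lying on the bench, 180 mm long, 24 mm high, bystander; origin under its bar
There are look-alikes about, which are no part of the job. Leave any pink look-alike of the tray_top alone.

How it is judged:
On the way, in this order (a step that is already met when the one before it is completed fails the run):
1. with the wedge under its ledge and the fingers off it, the top tray has snapped loose at the ledge end (ledge at least 7 mm up relative to the next tray) (z of top_ledge in the frame of tray_next above 0.081 m and x of wedge_tip in the frame of tray_next above -0.1 m and z of wedge_tip in the frame of tray_next between 0.045 and 0.08 m and horizontal distance between wedge_tip and top_ledge below 0.06 m and contact force between the fingers and tray_top below 0.05 N), for 0.1 s.
2. the top tray is lifted clear of the next one (z of tray_top in the frame of tray_next above 0.08 m), for 0.1 s.
At the end, for the whole second after the job is handed in: Top tray upright (3 deg) and still on the platform, origin within 35 mm (platform x) and 40 mm (y) of its centre; next tray seated (risen under 3 mm, tilted under 2 deg, within 6 mm of the rack centre); wedge flat and still on the bench (x of tray_top in the frame of scale between -0.035 and 0.035 m and y of tray_top in the frame of scale between -0.04 and 0.04 m and height (world z) of tray_top between 0.046 and 0.054 m and angle between tray_top's own z axis and vertical below 0.05 rad and linear speed of each of tray_top, wedge below 0.02 m/s and height (world z) of tray_next below 0.039 m and angle between tray_next's own z axis and vertical below 0.04 rad and horizontal distance between tray_next and rack below 0.006 m and height (world z) of wedge below 0.006 m and angle between wedge's own z axis and vertical below 0.1 rad); the robot touches nothing.
It fails at once if the next tray is dragged up out of the nest: its ledge or its origin rises more than 10 mm (height (world z) of next_ledge above 0.096 m or height (world z) of tray_next above 0.046 m).
It fails at once if the tray is dropped: it falls faster than 0.35 m/s with no finger on it (linear speed of tray_top above 0.35 m/s and contact force between the fingers and tray_top below 0.02 N).
It fails at once if a bystander (resin, hardener, brush, tape, cup, offcut, clamp) is moved more than 30 mm (distance of any of resin, hardener, brush, tape, cup, offcut, clamp from where it was at the start of the episode above 0.03 m).
It also fails if it takes over 64 s, if anything falls off the work surface, if the arm or the gripper's body presses on something with over 40 N, if the wrist force passes 120 N, or if a joint passes its speed limit or range.

## Working session

There is one attempt and no reset: what is moved stays moved. The work goes in short steps, Python scripts to look and compute and a tool call to move; the robot and the scene stay as the last step left them, time stands still between calls to the robot, and variables do not carry over. Pictures are saved under pics/ and viewed, about 8 in all and at most 12, crops included, and the job is handed in when it is done.

Besides the shell and the picture viewer there is one more tool, called after "Emit:" in YAML: its name, and indented under it one key for each argument. drive_tool: Moves the arm, as the interface text tells. Its arguments: {"type":"object","properties":{"motion":{"type":"string"},"newtons":{"type":"number"}},"required":["motion"]}

```bash
ls; mkdir -p pics; cat > h.py <<'E'
import numpy as np, cv2
from plant import env, eyes, search_frame, spot_point
def ray(cam,uv):
    P=eyes.camera_params(cam);K=np.array(P["mtx"]);k=P["k1"]
    uv=np.atleast_2d(np.asarray(uv,float))
    d=np.c_[(uv[:,0]-K[0,2])/K[0,0],(uv[:,1]-K[1,2])/K[1,1]]
    s=d.copy()
    for _ in range(20): s=d/(1+k*(s**2).sum(1,keepdims=True))
    V=np.array(P["view"]);R=V[:3,:3];t=V[:3,3]
    return -R.T@t,(np.c_[s,np.ones(len(s))])@R   # centre, dirs with camera depth 1
def at_z(cam,uv,z):
    c,d=ray(cam,uv);return c+d*((z-c[2])/d[:,2])[:,None]
def cloud(cam,depth):
    h,w=depth.shape;v,u=np.mgrid[:h,:w]
    c,d=ray(cam,np.c_[u.ravel(),v.ravel()]);return (c+d*depth.reshape(-1,1)).reshape(h,w,3)
def proj(cam,p):
    P=eyes.camera_params(cam);V=np.array(P["view"]);K=np.array(P["mtx"])
    q=np.atleast_2d(p)@V[:3,:3].T+V[:3,3];s=q[:,:2]/q[:,2:];s=s*(1+P["k1"]*(s**2).sum(1,keepdims=True))
    return s*[K[0,0],K[1,1]]+[K[0,2],K[1,2]]
def snap(cam,name=None):
    p,d=eyes.read_camera(cam)
    np.savez(f"{cam}.npz",p=p,d=d)
    if name: cv2.imwrite(f"pics/{name}.png",p[:,:,::-1])
    return p,d
E
python3 - <<'E'
from h import *
for c in("top","scene"):
    p,d=snap(c,c+"0")
    C,_=ray(c,[[256,192]]);print(c,C.round(3))
    for t in("tray_top","top_ledge","tray_next","next_ledge","top_lip","rack","wedge","wedge_tip","scale"):
        print(t,[(np.round(r["at"],1).tolist(),round(r["p"],2)) for r in spot_point(c,t)][:4])
E
```

```text
pics
top [ 0.216 -0.032  1.446]
tray_top [([167.5, 183.8], 0.86), ([149.0, 288.7], 0.6)]
top_ledge [([194.0, 184.5], 0.93), ([136.6, 317.0], 0.69)]
tray_next [([263.9, 179.1], 0.33)]
next_ledge [([193.9, 183.1], 0.5)]
top_lip [([200.2, 184.8], 0.92), ([139.0, 322.7], 0.59)]
rack []
wedge [([257.7, 194.0], 0.62), ([228.9, 121.9], 0.39)]
wedge_tip [([263.8, 178.6], 0.84)]
scale [([319.8, 183.8], 0.73)]
scene [1.196 0.788 0.901]
tray_top [([401.8, 223.4], 0.79), ([317.5, 251.4], 0.67)]
top_ledge [([294.3, 222.3], 0.93), ([426.0, 199.8], 0.89), ([216.6, 251.4], 0.43)]
tray_next [([315.3, 261.1], 0.86), ([190.2, 158.2], 0.16)]
next_ledge [([294.0, 227.4], 0.64)]
top_lip [([287.6, 221.5], 0.85), ([429.7, 202.2], 0.79)]
rack [([315.3, 267.5], 0.64)]
wedge [([250.1, 222.4], 0.61), ([200.2, 192.6], 0.31)]
wedge_tip [([232.0, 221.2], 0.78), ([230.5, 308.6], 0.28)]
scale [([198.9, 192.1], 0.58), ([358.2, 314.6], 0.43)]
```

```bash
python3 -c "
import cv2,numpy as np
a=cv2.imread('pics/top0.png');b=cv2.imread('pics/scene0.png');cv2.imwrite('pics/both0.png',np.vstack([cv2.resize(a,(800,600))]));cv2.imwrite('pics/scene0b.png',cv2.resize(b,(800,600)))"
```

```text
(no output)
```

View pics/both0.png

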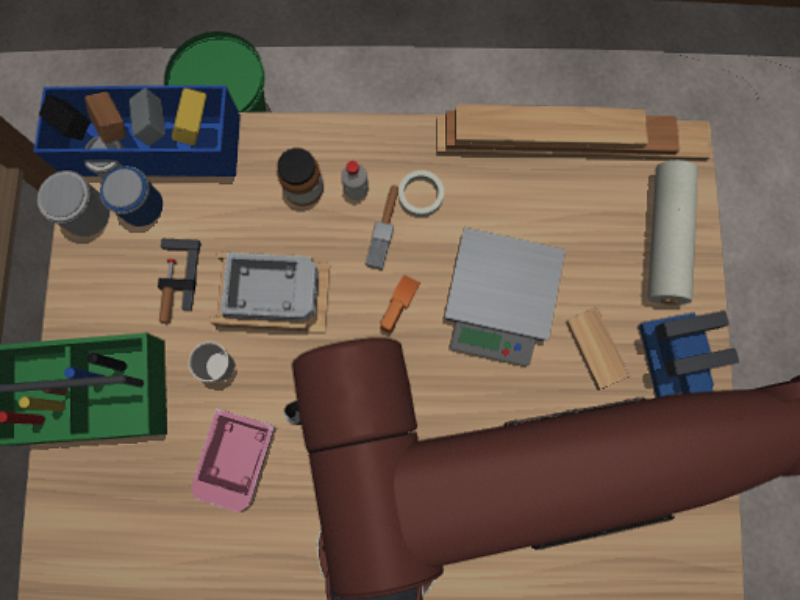

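View pics/scene0b.png

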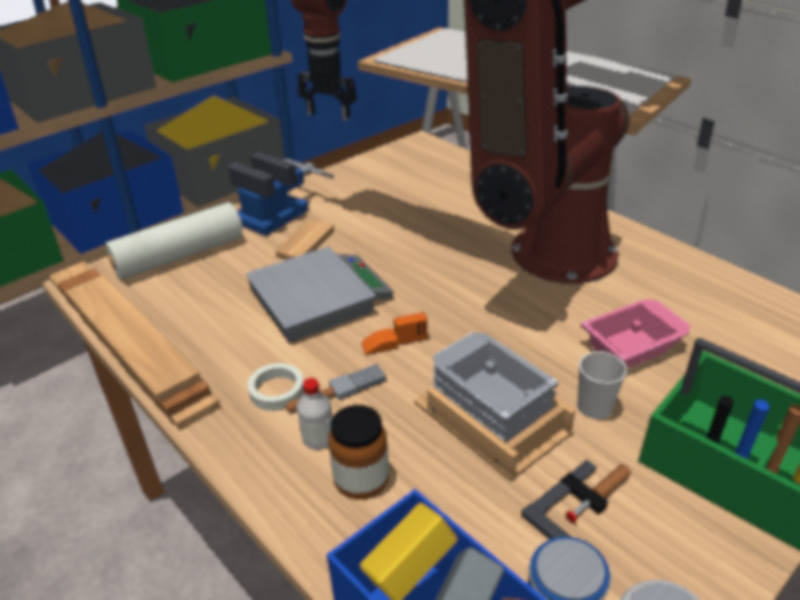

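Top view (800×600): the steel nest is in the rack at (270,287), with its ledge to the right at about (308,287). The orange wedge is at (400,305), its blade end towards (410,285). The scale is at (505,285) with its console below. Tray candidates are the steel one at (270,287) and the pink look-alike at (233,460); I take the steel one. The only wedge candidate is the orange piece, since the brush's grey ferrule at (380,245) is the brush. Now for the precise fit from depth.

```bash
cat > m.py <<'E'
from h import *
def rect(P):
    (c,s,a)=cv2.minAreaRect((P*1000).astype(np.float32));return np.round(c,1),np.round(s,1),round(a,1)
def get(cam):
    z=np.load(cam+".npz");return z["p"],z["d"],cloud(cam,z["d"])
E
python3 - <<'E'
from m import *
for cam in("top","scene"):
    p,d,X=get(cam); hsv=cv2.cvtColor(p,cv2.COLOR_RGB2HSV)
    print(cam,"bench z",np.median(X[...,2][(abs(X[...,0]-.5)<.25)&(abs(X[...,1])<.3)&(d>0)]))
    g=at_z("top",[[167.5,183.8]],.06)[0]
    near=(abs(X[...,0]-g[0])<.13)&(abs(X[...,1]-g[1])<.15)&(d>0)
    for lo,hi in((.098,.122),(.104,.116),(.08,.095),(.056,.068)):
        m=near&(X[...,2]>lo)&(X[...,2]<hi)
        if m.sum()>5: print("nest",lo,m.sum(),rect(X[m][:,:2]),X[m].min(0).round(3),X[m].max(0).round(3))
    s=at_z("top",[[319.8,183.8]],.05)[0]
    m=(abs(X[...,0]-s[0])<.16)&(abs(X[...,1]-s[1])<.16)&(abs(X[...,2]-.05)<.005)&(d>0)&(hsv[...,1]<60)
    print("scale",s.round(3),m.sum(),rect(X[m][:,:2]),np.median(X[m][:,2]))
    w=at_z("top",[[257.7,194]],.0)[0]
    m=(abs(X[...,0]-w[0])<.12)&(abs(X[...,1]-w[1])<.12)&(hsv[...,1]>180)&(hsv[...,0]<15)&(p[...,0]>120)&(d>0)
    print("wedge",w.round(3),m.sum(),rect(X[m][:,:2]))
    for lo,hi in((.045,.065),(.016,.03)):
        q=m&(X[...,2]>lo)&(X[...,2]<hi);print(lo,q.sum(),rect(X[q][:,:2]),np.median(X[q][:,2]))
print("tip",at_z("top",[[263.8,178.6]],0),at_z("scene",[[232,221.2]],0))
print("ledge",at_z("top",[[194,184.5]],.11),at_z("scene",[[294.3,222.3]],.11))
print("tray",at_z("top",[[167.5,183.8]],.06))
p,d,X=get("top")
a=cv2.resize(p[135:225,125:285],(800,450),interpolation=cv2.INTER_CUBIC);cv2.imwrite("pics/crop1.png",a[:,:,::-1])
E
```

```text
top bench z 0.0029119496866567562
nest 0.098 1017 (array([488.4, 248.7]), array([212.6, 185.5]), 87.9) [0.399 0.141 0.098] [0.583 0.358 0.118]
nest 0.104 895 (array([516.6, 232.9]), array([183.2, 126.1]), 87.5) [0.452 0.141 0.104] [0.582 0.326 0.116]
nest 0.08 285 (array([478.7, 256.2]), array([226.5, 178.3]), 87.8) [0.394 0.14  0.08 ] [0.569 0.373 0.095]
nest 0.056 1240 (array([490.8, 252.3]), array([219.9, 205.3]), 87.9) [0.392 0.14  0.056] [0.597 0.366 0.068]
scale [ 0.532 -0.24   0.05 ] 3475 (array([ 538. , -250.9]), array([220.7, 211.6]), 78.1) 0.04907558109260046
wedge [ 0.505 -0.039  0.   ] 85 (array([539.7, -48.1]), array([36. , 40.7]), 65.5)
0.045 0 (array([0., 0.]), array([0., 0.]), 0.0) nan
0.016 39 (array([533.7, -46.8]), array([37.3, 22.8]), 56.0) 0.02020080787643641
scene bench z 0.034988519250006234
nest 0.098 1370 (array([516.9, 230.3]), array([187.4, 129.9]), 88.0) [0.451 0.136 0.098] [0.585 0.324 0.114]
nest 0.104 1137 (array([516.8, 230.3]), array([187.2, 129.8]), 88.2) [0.451 0.136 0.104] [0.585 0.324 0.114]
nest 0.08 776 (array([481.2, 255.5]), array([180. , 237.6]), 73.7) [0.392 0.138 0.08 ] [0.585 0.375 0.095]
nest 0.056 1608 (array([492. , 250.8]), array([226.6, 208.8]), 87.6) [0.392 0.135 0.056] [0.6   0.368 0.068]
scale [ 0.532 -0.24   0.05 ] 2414 (array([ 542.3, -253.5]), array([228.1, 205.4]), 78.8) 0.04981326928464985
wedge [ 0.505 -0.039  0.   ] 340 (array([502.8, -30.1]), array([ 39. , 124.6]), 66.0)
0.045 116 (array([475.6, -12.9]), array([25.2, 60.2]), 56.5) 0.053234687310618645
0.016 147 (array([521.6, -38. ]), array([38. , 54.7]), 65.6) 0.02236612193062737
tip [[ 0.55823791 -0.05846989  0.        ]] [[ 5.54288437e-01 -6.61072455e-02  1.11022302e-16]]
ledge [[0.50994474 0.1608568  0.11      ]] [[0.51439602 0.15643333 0.11      ]]
tray [[0.52195949 0.25445985 0.06      ]]
  return _methods._mean(a, axis=axis, dtype=dtype,
  ret = ret.dtype.type(ret / rcount)
```

View pics/crop1.png

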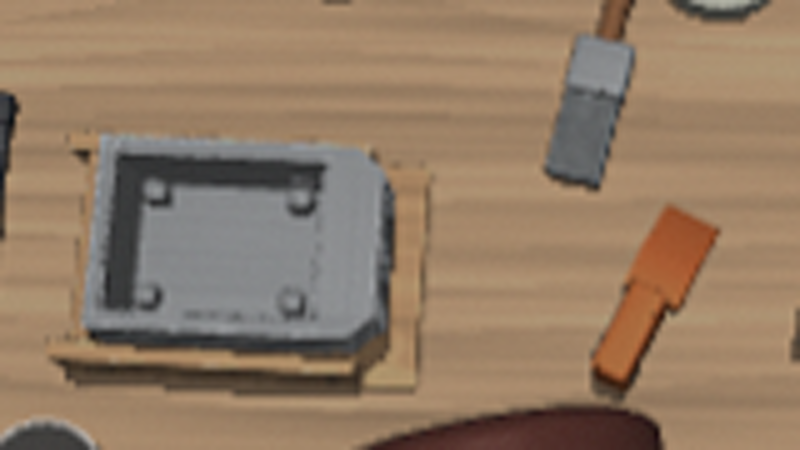

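The crop confirms it: steel tray in the rack, ledge (with clipped corners) to the right at crop (355,250), and the wedge's wide blade end at (696,218). Now a silhouette fit for the wedge and the tool orientation.

```bash
cat >> m.py <<'E'
from scipy.optimize import minimize
def wedge_prisms():
    out=[]
    for xs,zs,w in(([-65,-65,0,0],[0,55,55,0],13),([0,0,31,57,65,65],[0,24,24,10,3,0],20)):
        out.append(np.array([[x,s*w,z] for x,z in zip(xs,zs) for s in(-1,1)])/1000.)
    return out
def omask(p):
    h=cv2.cvtColor(p,cv2.COLOR_RGB2HSV);return (h[...,1]>150)&((h[...,0]<14)|(h[...,0]>176))&(p[...,0]>70)
def wedge_fit(g,cams=("top","scene"),z=0.,r=.09):
    S=8;data=[]
    for c in cams:
        p,d,X=get(c);u,v=proj(c,[[g[0],g[1],z+.02]])[0];k=int(70)
        x0,y0=int(u)-k,int(v)-k
        m=omask(p)[y0:y0+2*k,x0:x0+2*k].astype(np.uint8)
        n,l=cv2.connectedComponents(m);
        m=(l==1+np.argmax([(l==i).sum() for i in range(1,n)]))
        data.append((c,x0,y0,cv2.resize(m.astype(np.float32),None,fx=S,fy=S)>.5))
    def cost(q):
        R=np.array([[np.cos(q[2]),-np.sin(q[2]),0],[np.sin(q[2]),np.cos(q[2]),0],[0,0,1]]);e=0
        for c,x0,y0,m in data:
            im=np.zeros(m.shape,np.uint8)
            for P in wedge_prisms():
                uv=(proj(c,P@R.T+[q[0],q[1],z])-[x0,y0]+.5)*S
                cv2.fillConvexPoly(im,cv2.convexHull(np.round(uv).astype(np.int32)),1)
            e+=(im.astype(bool)^m).sum()/m.sum()
        return e
    best=None
    for dy in(-.15,0,.15):
        r=minimize(cost,[g[0],g[1],g[2]+dy],method="Nelder-Mead",options=dict(initial_simplex=np.array([g[0],g[1],g[2]+dy])+np.array([[0,0,0],[.01,0,0],[0,.01,0],[0,0,.15]])))
        if best is None or r.fun<best.fun: best=r
    return best.x.round(4),np.degrees(best.x[2]).round(1),round(best.fun,3)
E
python3 - <<'E'
from m import *
for c in(("top","scene"),("top",),("scene",)): print(c,wedge_fit([.503,-.03,-.49],c))
s=env.state();print(s["position"],np.round(s["orientation"],3),s["wrist_force"],s["opening"])
E
```

```text
('top', 'scene') (array([ 0.5043, -0.0305, -0.4385]), np.float64(-25.1), np.float64(0.378))
('top',) (array([ 0.5036, -0.0297, -0.436 ]), np.float64(-25.0), np.float64(0.193))
('scene',) (array([ 0.5004, -0.0334, -0.4237]), np.float64(-24.3), np.float64(0.161))
[ 0.24620393 -0.54719182  0.23133142] [[ 0.41  -0.912  0.   ]
 [-0.912 -0.41  -0.   ]
 [ 0.     0.    -1.   ]] [ 0.26497573 -0.740579   -0.99690767] 0.9989891462599628
```

Emit:
drive_tool:
  motion: "0 0 0 -39 -42.5 0 1;0 0 0 -39 -42.5 0 1;0 0 0 -39 -42.5 0 1;0 0 0 -39 -42.5 0 1;0 0 0 -39 -42.5 0 1"

```text
time_s: 1.62
position: [0.3604, -0.2805, 0.2315]
orientation: [[0.41, -0.912, 0.001], [-0.912, -0.41, -0.001], [0.001, -0.0, -1.0]]
wrist_force: [0.8, -0.5, -0.0]
opening: 1.001
```

Emit:
drive_tool:
  motion: "0 0 0 -39 -42.5 0 1;0 0 0 -39 -42.5 0 1;0 0 0 -39 -42.5 0 1;0 0 0 -39 -42.5 0 1;0 0 0 -39 -42.5 0 1"

```text
time_s: 2.25
position: [0.4743, -0.0153, 0.2316]
orientation: [[0.41, -0.912, 0.001], [-0.912, -0.41, -0.001], [0.001, -0.001, -1.0]]
wrist_force: [0.7, -0.7, 0.2]
opening: 1.001
```

Emit:
drive_tool:
  motion: "0 0 -0.176 0 0 0 1;0 0 -0.176 0 0 0 1;0 0 -0.176 0 0 0 1;0 0 -0.176 0 0 0 1;0 0 -0.176 0 0 0 1"

```text
time_s: 2.88
position: [0.4738, -0.0171, 0.2314]
orientation: [[0.966, -0.259, 0.0], [-0.259, -0.966, -0.0], [0.0, 0.0, -1.0]]
wrist_force: [0.2, -0.3, -0.6]
opening: 1.002
```

Emit:
drive_tool:
  motion: "0 0 -0.176 0 0 0 1;0 0 -0.176 0 0 0 1;0 0 -0.176 0 0 0 1;0 0 -0.176 0 0 0 1;0 0 -0.176 0 0 0 1"

```text
time_s: 3.5
position: [0.4738, -0.0172, 0.2314]
orientation: [[0.815, 0.579, 0.0], [0.579, -0.815, -0.0], [0.0, 0.0, -1.0]]
wrist_force: [0.2, -0.4, 0.4]
opening: 1.0
```

Emit:
drive_tool:
  motion: "0 0 -0.176 0 0 30 1;0 0 -0.176 0 0 30 1;0 0 -0.176 0 0 30 1;0 0 0 0 0 0 1"

```text
time_s: 4.0
position: [0.4723, -0.0167, 0.1394]
orientation: [[0.419, 0.908, -0.004], [0.908, -0.419, 0.001], [-0.0, -0.004, -1.0]]
wrist_force: [-0.1, -0.3, 0.9]
opening: 1.001
```

Emit:
drive_tool:
  motion: "0 0 0 0 0 50 1;0 0 0 0 0 50 1;0 0 0 0 0 20 1;0 0 0 0 0 0 1;0 0 0 0 0 0 0"
  newtons: 80

```text
time_s: 4.62
position: [0.4751, -0.0176, 0.0234]
orientation: [[0.419, 0.908, 0.002], [0.908, -0.419, -0.001], [0.0, 0.003, -1.0]]
wrist_force: [0.2, 0.1, 0.2]
opening: 0.816
```

Emit:
drive_tool:
  motion: "0 0 0 0 0 0 0;0 0 0 0 0 0 0;0 0 0 0 0 0 0;0 0 0 0 0 0 0"

```text
time_s: 5.12
position: [0.4745, -0.0174, 0.0223]
orientation: [[0.418, 0.909, 0.001], [0.909, -0.418, -0.001], [0.0, 0.002, -1.0]]
wrist_force: [-0.4, -0.7, 6.2]
opening: 0.291
```

```bash
python3 - <<'E'
from m import *
for c in("top","scene"): snap(c,c+"1")
for c in(("top",),("scene",)): print(c,wedge_fit([.503,-.03,-.44],c))
E
```

```text
('top',) (array([ 0.5232, -0.0361, -0.0035]), np.float64(-0.2), np.float64(36.688))
('scene',) (array([ 0.5022, -0.0316, -0.4882]), np.float64(-28.0), np.float64(0.501))
```

Emit:
drive_tool:
  motion: "0 0 0 0 0 -37 0;0 0 0 0 0 -37 0;0 0 0 0 0 -36 0;0 0 0 41 19 0 0;0 0 -0.179 0 0 0 0"

```text
time_s: 5.85
position: [0.5094, 0.0134, 0.1313]
orientation: [[0.245, 0.969, 0.0], [0.969, -0.245, 0.0], [0.0, 0.0, -1.0]]
wrist_force: [-0.3, -0.2, -1.1]
opening: 0.292
```

Emit:
drive_tool:
  motion: "0 0 -0.179 0 0 0 0;0 0 -0.179 0 0 0 0;0 0 -0.179 0 0 0 0;0 0 -0.179 0 0 0 0;0 0 -0.179 0 0 0 0"

```text
time_s: 6.48
position: [0.5079, 0.0122, 0.1311]
orientation: [[-0.604, 0.797, -0.0], [0.797, 0.604, 0.0], [0.0, -0.0, -1.0]]
wrist_force: [0.2, -1.0, -1.4]
opening: 0.29
```

Emit:
drive_tool:
  motion: "0 0 -0.179 0 0 0 0;0 0 -0.179 0 0 0 0;0 0 -0.179 0 0 0 0;0 0 -0.179 0 0 0 0;0 0 -0.179 0 0 0 0"

```text
time_s: 7.1
position: [0.508, 0.0122, 0.1311]
orientation: [[-1.0, 0.027, -0.0], [0.027, 1.0, 0.0], [0.0, -0.0, -1.0]]
wrist_force: [0.1, 0.2, -1.1]
opening: 0.289
```

```bash
python3 - <<'E'
from m import *
for c in("top","scene"):
    p,d=snap(c,c+"2")
    for t in("wedge_tip","top_lip","top_ledge","next_ledge"): print(c,t,[(np.round(r["at"],1).tolist(),round(r["p"],2)) for r in spot_point(c,t)][:3])
s=env.state();P=s["position"];print(P,s["orientation"].round(3),s["wrist_force"])
g=[P[0],P[1]+.032,1.53]
for c in(("scene",),("top",)): print(wedge_fit(g,c,z=P[2]-.0223))
p,_=eyes.read_camera("scene")
u,v=proj("scene",[[.51,.14,.1]])[0];u,v=int(u),int(v)
cv2.imwrite("pics/crop2.png",cv2.resize(p[v-55:v+55,u-75:u+75],(800,587),interpolation=cv2.INTER_CUBIC)[:,:,::-1]);print(u,v)
E
```

```text
top wedge_tip []
top top_lip [([203.2, 184.6], 0.74), ([229.7, 121.0], 0.71)]
top top_ledge [([137.1, 315.5], 0.78), ([195.0, 184.0], 0.62)]
top next_ledge []
scene wedge_tip [([284.2, 212.8], 0.57), ([358.6, 313.4], 0.51)]
scene top_lip [([290.8, 221.1], 0.95), ([429.3, 205.3], 0.72), ([317.6, 252.8], 0.7)]
scene top_ledge [([295.2, 221.4], 0.92), ([426.0, 196.6], 0.9)]
scene next_ledge [([292.4, 231.6], 0.56)]
[0.50814034 0.01214996 0.13128612] [[-0.999  0.034  0.   ]
 [ 0.034  0.999 -0.   ]
 [-0.    -0.    -1.   ]] [-0.0065333  -0.89856297 -1.41437475]
(array([0.5092, 0.0433, 1.4769]), np.float64(84.6), np.float64(0.434))
(array([0.5303, 0.0884, 0.3851]), np.float64(22.1), np.float64(11.164))
290 221
```

View pics/crop2.png

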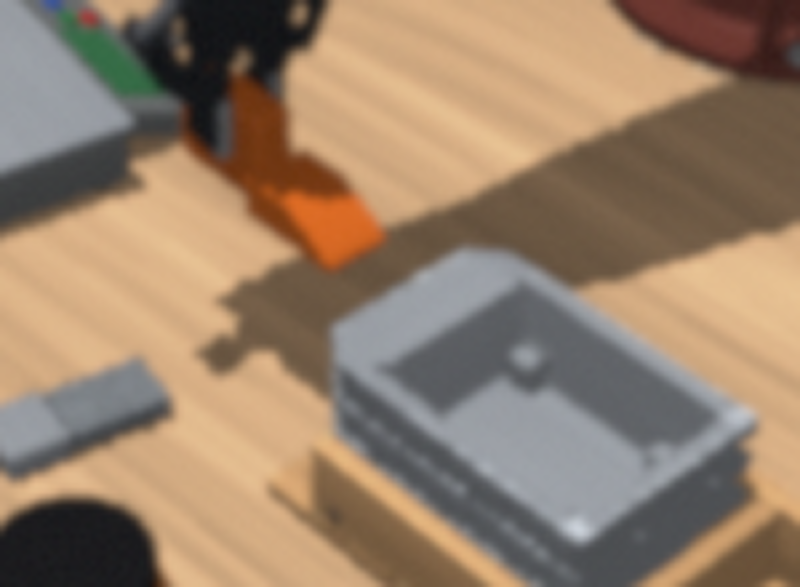

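The crop shows the wedge held level, its point at about (357,255) and aimed at the ledge end at (400,300), with nothing touching. I'll lower it to slot height and move in while watching the force.

Emit:
drive_tool:
  motion: "0 0 0 -2 0 21 0;0 0 0 0 12 0 0;0 0 0 0 12 0 0;0 0 0 0 0 0 0"
  newtons: 100

```text
time_s: 8.15
position: [0.5112, 0.0372, 0.1111]
orientation: [[-1.0, 0.031, 0.001], [0.031, 1.0, -0.0], [-0.001, -0.0, -1.0]]
wrist_force: [-0.4, 0.8, -1.8]
opening: 0.289
```

```bash
python3 - <<'E'
from m import *
for c in("scene",):
    p,d=snap(c,c+"3")
    for t in("wedge_tip","top_lip","top_ledge"): print(t,[(np.round(r["at"],1).tolist(),round(r["p"],2)) for r in spot_point(c,t)][:3])
    u,v=290,221
    cv2.imwrite("pics/crop3.png",cv2.resize(p[v-30:v+30,u-40:u+40],(800,600),interpolation=cv2.INTER_CUBIC)[:,:,::-1])
P=env.state()["position"];print(P)
print("pred tip top edge ends",proj("scene",[[P[0]+.0033+s*.02,P[1]+.0966,P[2]-.0223+.003] for s in(-1,1)]).round(1))
print("pred ledge end top corners",proj("scene",[[.5135+s*.030,.139,.110] for s in(-1,1)]).round(1))
E
```

```text
wedge_tip [([287.1, 223.9], 0.79)]
top_lip [([430.7, 200.8], 0.73), ([285.8, 224.4], 0.68)]
top_ledge [([294.8, 220.7], 0.93), ([425.8, 200.3], 0.91)]
[0.51111395 0.03598845 0.11064387]
pred tip top edge ends [[293.  220.1]
 [282.6 226.7]]
pred ledge end top corners [[297.6 214.2]
 [282.  224.1]]
```

View pics/crop3.png

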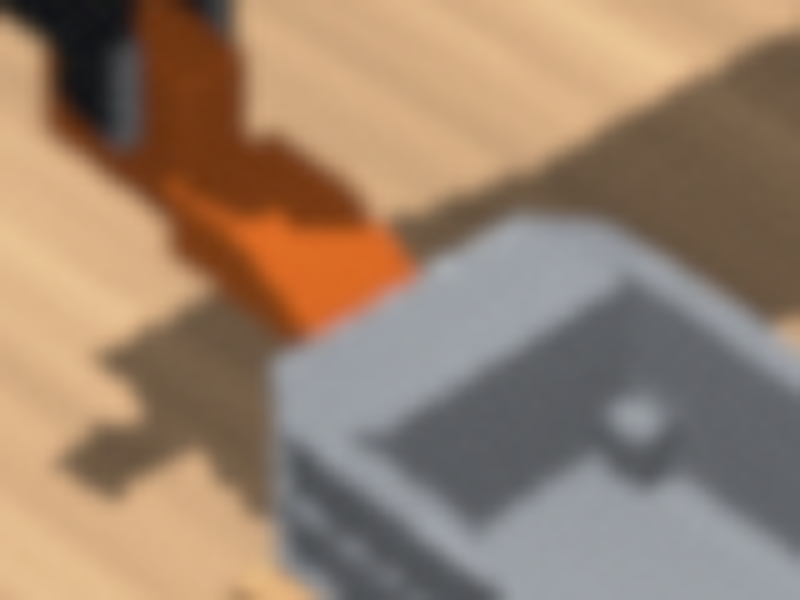

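The crop shows the blade's front edge, (305,335)–(415,270), just behind the ledge end and lined up with it. Insert.

Emit:
drive_tool:
  motion: "0 0 0 0 5 0 0;0 0 0 0 5 0 0;0 0 0 0 0 0 0"

```text
time_s: 8.72
position: [0.5112, 0.0464, 0.1103]
orientation: [[-0.999, 0.032, -0.0], [0.032, 0.999, -0.0], [0.0, -0.0, -1.0]]
wrist_force: [0.3, -0.2, -1.6]
opening: 0.291
```

Emit:
drive_tool:
  motion: "0 0 0 0 4 0 0;0 0 0 0 0 0 0"

```text
time_s: 8.98
position: [0.5114, 0.0503, 0.1103]
orientation: [[-0.999, 0.032, -0.0], [0.032, 0.999, -0.0], [0.0, -0.0, -1.0]]
wrist_force: [-0.3, 0.3, -1.4]
opening: 0.29
```

Emit:
drive_tool:
  motion: "0 0 0 0 3 1 0;0 0 0 0 3 0 0;0 0 0 0 0 0 0"

```text
time_s: 9.35
position: [0.5114, 0.0563, 0.109]
orientation: [[-0.999, 0.032, -0.0], [0.032, 0.999, -0.0], [0.0, -0.0, -1.0]]
wrist_force: [1.7, -0.3, -3.0]
opening: 0.294
```

Emit:
drive_tool:
  motion: "0 0 0 0 4 0 0;0 0 0 0 0 0 0"

```text
time_s: 9.6
position: [0.5117, 0.06, 0.1092]
orientation: [[-0.999, 0.033, -0.0], [0.033, 0.999, -0.001], [0.0, -0.001, -1.0]]
wrist_force: [0.5, -1.9, -2.4]
opening: 0.289
```

Emit:
drive_tool:
  motion: "0 0 0 0 4 0 0;0 0 0 0 0 0 0"

```text
time_s: 9.85
position: [0.5119, 0.0642, 0.1093]
orientation: [[-0.999, 0.032, 0.0], [0.032, 0.999, -0.0], [-0.0, -0.0, -1.0]]
wrist_force: [-0.4, -2.9, -3.5]
opening: 0.287
```

Emit:
drive_tool:
  motion: "0 0 0 0 4 0 0;0 0 0 0 0 0 0"

```text
time_s: 10.1
position: [0.512, 0.0681, 0.1093]
orientation: [[-0.999, 0.033, 0.0], [0.033, 0.999, -0.0], [-0.0, -0.0, -1.0]]
wrist_force: [0.3, -3.7, -2.6]
opening: 0.284
```

Emit:
drive_tool:
  motion: "0 0 0 0 4 0 0;0 0 0 0 0 0 0"

```text
time_s: 10.35
position: [0.5121, 0.0723, 0.1092]
orientation: [[-0.999, 0.032, -0.0], [0.032, 0.999, 0.0], [0.0, 0.0, -1.0]]
wrist_force: [1.0, -2.5, -2.5]
opening: 0.288
```

```bash
cat > rim.py <<'E'
from m import *
p,d=snap("scene")
X=cloud("scene",d);h=cv2.cvtColor(p,cv2.COLOR_RGB2HSV)
s=(h[...,1]<60)&(d>0)
def patch(x0,x1,y0,y1):
    m=s&(X[...,0]>x0)&(X[...,0]<x1)&(X[...,1]>y0)&(X[...,1]<y1)&(X[...,2]>.095)&(X[...,2]<.16);return m.sum(),(X[m].mean(0)).round(4) if m.any() else None
print("ledge",patch(.49,.54,.143,.175),"far rim",patch(.48,.55,.30,.325))
m=s&(abs(X[...,0]-.515)<.08)&(X[...,1]>.12)&(X[...,1]<.34)&(X[...,2]>.1)&(X[...,2]<.16);print("rim rect",rect(X[m][:,:2]))
print(env.state()["position"],env.state()["wrist_force"])
E
python3 rim.py
```

```text
ledge (np.int64(146), array([0.5156, 0.1599, 0.1168])) far rim (np.int64(91), array([0.5159, 0.32  , 0.1076]))
rim rect (array([517.6, 229.9]), array([197.3, 128.1]), 87.3)
[0.51210555 0.07228969 0.10924403] [ 1.10763127 -3.00781698 -2.59193406]
```

Emit:
drive_tool:
  motion: "0 0 0 0 3 0 0;0 0 0 0 0 0 0"

```text
time_s: 10.65
position: [0.5121, 0.0753, 0.1092]
orientation: [[-0.999, 0.032, -0.0], [0.032, 0.999, 0.0], [0.0, 0.0, -1.0]]
wrist_force: [-0.4, -2.4, -2.8]
opening: 0.289
```

Emit:
drive_tool:
  motion: "0 0 0 0 3 0 0;0 0 0 0 0 0 0"

```text
time_s: 10.9
position: [0.5123, 0.0787, 0.1093]
orientation: [[-0.999, 0.032, 0.0], [0.032, 0.999, 0.001], [-0.0, 0.001, -1.0]]
wrist_force: [0.0, 0.1, -1.1]
opening: 0.292
```

```bash
python3 rim.py; python3 - <<'E'
from m import *
p=np.load("scene.npz")["p"];u,v=300,225
cv2.imwrite("pics/crop4.png",cv2.resize(p[v-45:v+45,u-60:u+60],(800,600),interpolation=cv2.INTER_CUBIC)[:,:,::-1])
E
```

```text
ledge (np.int64(153), array([0.5159, 0.1603, 0.1203])) far rim (np.int64(87), array([0.5162, 0.32  , 0.1065]))
rim rect (array([516.6, 231.8]), array([191.7, 130.8]), 88.3)
[0.51228032 0.07859336 0.109335  ] [-0.54389328  0.41182409 -1.61414948]
```

View pics/crop4.png

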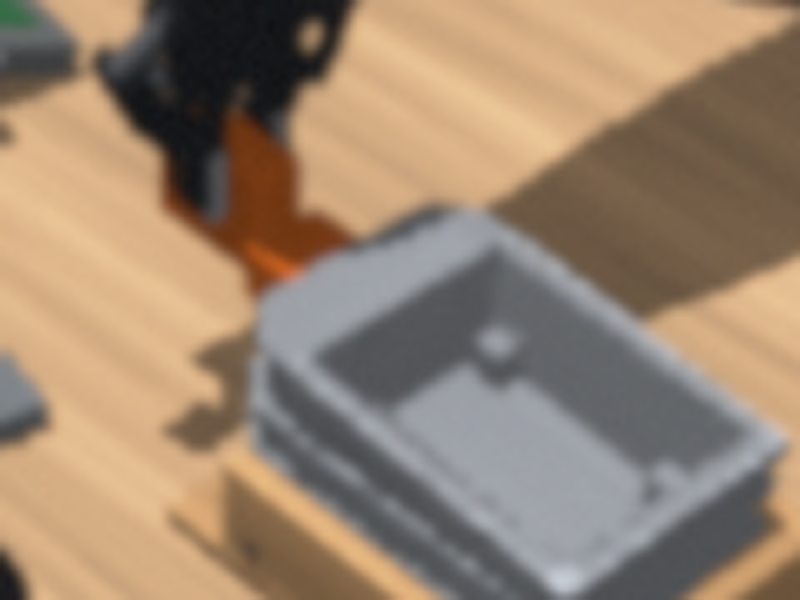

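The ledge is visibly raised, with a dark gap at (400,230), and the wedge force has dropped to zero, so it has snapped. I'll back the wedge out and check that the tray stays propped.

Emit:
drive_tool:
  motion: "0 0 0 0 0 0 0;0 0 0 0 -15 0 0;0 0 0 0 -25 0 0;0 0 0 0 -40 0 0;0 0 0 0 0 0 0"

```text
time_s: 11.58
position: [0.5097, -0.0047, 0.1094]
orientation: [[-0.999, 0.036, 0.0], [0.036, 0.999, -0.001], [-0.0, -0.001, -1.0]]
wrist_force: [-0.6, 0.3, -0.7]
opening: 0.285
```

```bash
python3 rim.py
```

```text
ledge (np.int64(154), array([0.5158, 0.1595, 0.1198])) far rim (np.int64(99), array([0.516 , 0.3203, 0.1062]))
rim rect (array([517.8, 235.4]), array([185. , 128.2]), 88.3)
[ 0.50963707 -0.00347011  0.10936561] [ 1.46751738 -0.28588091 -0.74179876]
```

Emit:
drive_tool:
  motion: "0 0 0 35 -15 0 0;0 0 0 0 0 40 0;0 0 0 0 0 36 0;0 0 0 0 0 10.5 0;0 0 0 0 0 0 0"

```text
time_s: 12.25
position: [0.4742, -0.0154, 0.0235]
orientation: [[-0.999, 0.032, -0.0], [0.032, 0.999, 0.0], [0.0, 0.0, -1.0]]
wrist_force: [1.6, 0.6, -0.4]
opening: 0.29
```

Emit:
drive_tool:
  motion: "0 0 0 0 0 0 0.45;0 0 0 0 0 0 0.6;0 0 0 0 0 0 0.7;0 0 0 0 0 -20 0.7;0 0 0 0 0 -40 0.7"

```text
time_s: 12.88
position: [0.4729, -0.0154, 0.0821]
orientation: [[-0.999, 0.033, -0.003], [0.033, 0.999, 0.001], [0.003, 0.001, -1.0]]
wrist_force: [1.7, 0.2, 0.2]
opening: 0.701
```

Emit:
drive_tool:
  motion: "0 0 0 0 0 -60 0.7;0 0 0 0 0 -60 0.7;0 0 0 0 0 0 0.7"

```text
time_s: 13.25
position: [0.4766, -0.0165, 0.2081]
orientation: [[-0.999, 0.033, 0.008], [0.033, 0.999, -0.003], [-0.008, -0.002, -1.0]]
wrist_force: [-0.2, -0.2, -1.3]
opening: 0.7
```

```bash
python3 rim.py; python3 - <<'E'
from m import *
snap("top","top5")
P=env.state()["position"]
print(wedge_fit([P[0],P[1]+.032,1.53],("scene",)))
p,d,X=get("top");s=(d>0)
m=s&(abs(X[...,0]-.515)<.075)&(X[...,1]>.12)&(X[...,1]<.34)&(X[...,2]>.1)&(X[...,2]<.13);print("top rim",m.sum(),rect(X[m][:,:2]))
p,d,X=get("scene");m=omask(p)&(d>0)&(abs(X[...,0]-.48)<.1)&(abs(X[...,1])<.12);print("wedge maxz",np.percentile(X[m][:,2],[2,50,98]).round(3))
E
```

```text
ledge (np.int64(146), array([0.5155, 0.1594, 0.12  ])) far rim (np.int64(96), array([0.5174, 0.3203, 0.1067]))
rim rect (array([516.9, 234.9]), array([186.7, 129.9]), 87.7)
[ 0.47552348 -0.01617803  0.20518723] [ 0.38138814  0.29559037 -0.25502512]
(array([0.4733, 0.0067, 1.4187]), np.float64(81.3), np.float64(0.349))
top rim 1019 (array([517.2, 237.6]), array([183.6, 125.6]), 87.4)
wedge maxz [0.005 0.025 0.057]
```

Emit:
drive_tool:
  motion: "0 0 0.1745 0 0 0 0.75;0 0 0.1745 0 0 0 0.75;0 0 0.1745 0 0 0 0.75;0 0 0.1745 0 0 0 0.75;0 0 0.1745 0 0 0 0.75"

```text
time_s: 13.98
position: [0.4733, -0.0154, 0.2008]
orientation: [[-0.613, 0.79, -0.003], [0.79, 0.613, 0.001], [0.002, -0.002, -1.0]]
wrist_force: [0.4, -0.2, 0.4]
opening: 0.75
```

Emit:
drive_tool:
  motion: "0 0 0.1745 0 0 0 0.75;0 0 0.1745 0 0 0 0.75;0 0 0.1745 0 0 0 0.75;0 0 0.1745 0 0 0 0.75"

```text
time_s: 14.48
position: [0.4733, -0.0155, 0.2008]
orientation: [[0.038, 0.999, -0.003], [0.999, -0.038, 0.001], [0.001, -0.003, -1.0]]
wrist_force: [-0.9, -0.7, 0.1]
opening: 0.752
```

Emit:
drive_tool:
  motion: "0 0 0 45 8.2 0 0.75;0 0 0 45 8.2 0 0.75;0 0 0 45 8.2 0 0.75;0 0 0 45 8.2 0 0.75;0 -0.07 0 0 0 0 0.75"

```text
time_s: 15.1
position: [0.512, 0.1648, 0.2006]
orientation: [[0.03, 1.0, -0.005], [0.997, -0.03, -0.071], [-0.071, -0.003, -0.997]]
wrist_force: [-0.4, -0.6, 0.6]
opening: 0.75
```

Emit:
drive_tool:
  motion: "0 0 0 0 0 25 0.75;0 0 0 0 0 20 0.75;0 0 0 0 0 0 0.75"

```text
time_s: 15.48
position: [0.511, 0.1595, 0.1551]
orientation: [[0.032, 0.999, -0.007], [0.997, -0.033, -0.07], [-0.071, -0.005, -0.997]]
wrist_force: [-0.5, 0.6, -0.3]
opening: 0.754
```

Emit:
drive_tool:
  motion: "0 0 0 7 4 0 0.75;0 0 0 0 0 20 0.75;0 0 0 0 0 14 0.75;0 0 0 0 0 0 0.75"

```text
time_s: 15.98
position: [0.5157, 0.1642, 0.1216]
orientation: [[0.032, 0.999, -0.005], [0.997, -0.032, -0.07], [-0.07, -0.003, -0.998]]
wrist_force: [-0.0, -0.7, 0.2]
opening: 0.75
```

Emit:
drive_tool:
  motion: "0 0 0 0 0 7 0.75;0 0 0 0 0 7 0.75;0 0 0 0 0 0 0.75"

```text
time_s: 16.35
position: [0.5165, 0.1634, 0.1089]
orientation: [[0.032, 0.999, -0.003], [0.997, -0.032, -0.07], [-0.07, -0.001, -0.998]]
wrist_force: [0.2, 0.2, -0.1]
opening: 0.752
```

```bash
python3 - <<'E'
from m import *
p,d=snap("scene","scene6");u,v=300,225
cv2.imwrite("pics/crop6.png",cv2.resize(p[v-45:v+45,u-60:u+60],(800,600),interpolation=cv2.INTER_CUBIC)[:,:,::-1])
E
```

```text
(no output)
```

View pics/crop6.png

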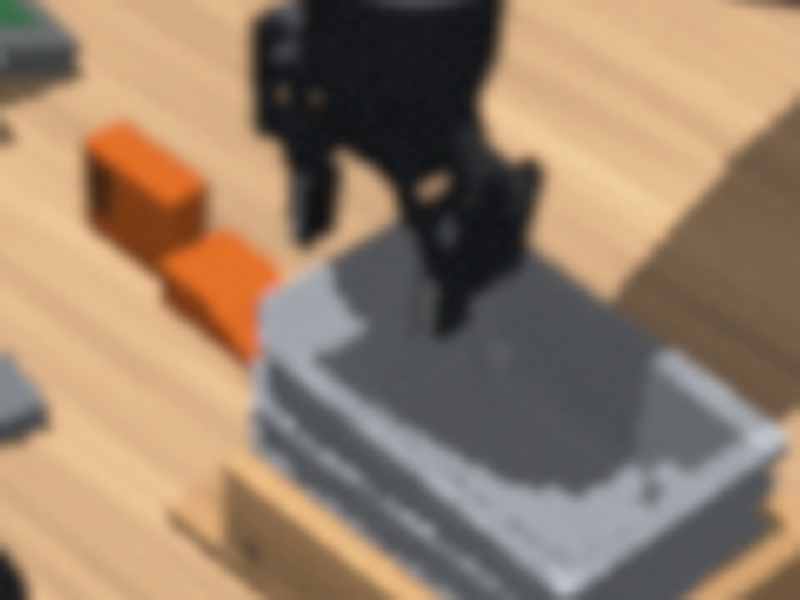

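The crop shows the inner finger inside the tray at (445,330) and the outer one beyond the lip at (310,240). The wedge lies flat behind. I'll close.

Emit:
drive_tool:
  motion: "0 0 0 0 0 1 0.55;0 0 0 0 0 0 0.5;0 0 0 0 0 0 0.4;0 0 0 0 0 0 0.3;0 0 0 0 0 0 0.3"
  newtons: 60

```text
time_s: 17.02
position: [0.517, 0.1634, 0.1087]
orientation: [[0.032, 0.999, -0.002], [0.997, -0.032, -0.07], [-0.07, 0.0, -0.998]]
wrist_force: [-0.1, -1.1, 2.4]
opening: 0.442
```

Emit:
drive_tool:
  motion: "0 0 0 0 0 0 0.2;0 0 0 0 0 0 0.2;0 0 0 0 0 0 0.2"

```text
time_s: 17.4
position: [0.5169, 0.1634, 0.1086]
orientation: [[0.032, 0.999, -0.002], [0.997, -0.032, -0.07], [-0.07, 0.0, -0.998]]
wrist_force: [0.2, -2.4, 2.6]
opening: 0.439
```

```bash
python3 - <<'E'
from m import *
p,d=snap("scene","scene7");u,v=300,225
cv2.imwrite("pics/crop7.png",cv2.resize(p[v-45:v+45,u-60:u+60],(800,600),interpolation=cv2.INTER_CUBIC)[:,:,::-1])
E
```

```text
(no output)
```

View pics/crop7.png

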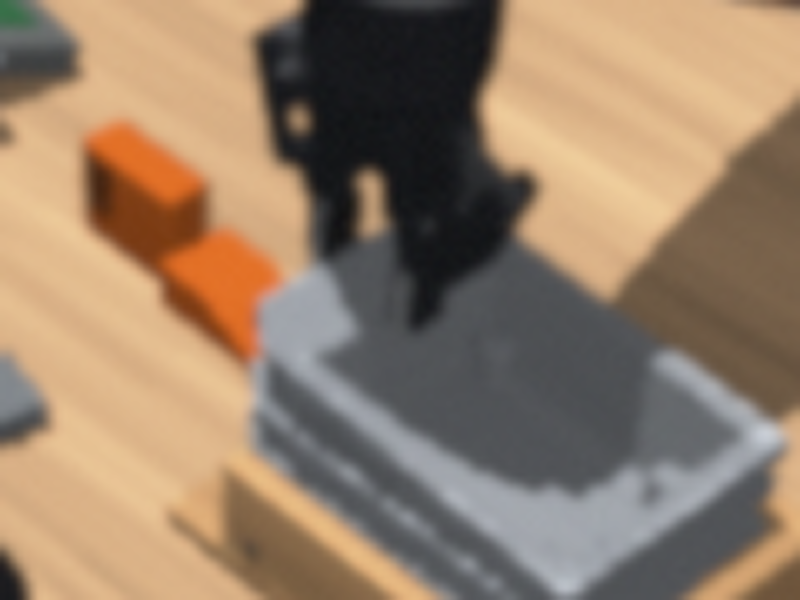

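Both fingers are on the ledge (opening 0.44, about 37 mm). I'll lift a little and check the load.

Emit:
drive_tool:
  motion: "0 0 0 -0.2 0 -3 0.2;0 0 0 -0.2 0 -3 0.2;0 0 0 0 0 0 0.2"
  newtons: 90

```text
time_s: 17.82
position: [0.5167, 0.1634, 0.1145]
orientation: [[0.032, 0.999, -0.002], [0.997, -0.032, -0.07], [-0.07, -0.0, -0.998]]
wrist_force: [-0.5, -0.7, -2.6]
opening: 0.429
```

```bash
python3 rim.py; python3 -c "
from m import *
s=env.state();print(s['ft_torque'],s['opening'])"
```

```text
ledge (np.int64(163), array([0.521 , 0.1543, 0.1306])) far rim (np.int64(98), array([0.5159, 0.3202, 0.1111]))
rim rect (array([517.5, 233. ]), array([189.6, 128. ]), 88.4)
[0.516702   0.16340426 0.11436302] [-0.32214443 -0.11383849 -1.89543092]
[-0.11942605 -0.02737833  0.00979173] 0.43205114480207524
```

Emit:
drive_tool:
  motion: "0 0 0 -0.5 0 -8 0.2;0 0 0 -0.7 0 -10 0.2;0 0 0 -1 0 -15 0.2;0 0 0 -1.4 0 -20 0.2;0 0 0 0 0 0 0.2"

```text
time_s: 18.5
position: [0.5182, 0.1636, 0.1703]
orientation: [[0.032, 0.999, 0.002], [0.997, -0.032, -0.07], [-0.07, 0.004, -0.998]]
wrist_force: [0.0, -0.2, -2.7]
opening: 0.43
```

Emit:
drive_tool:
  motion: "0 0 0 -1.4 0 -20 0.2;0 0 0 -1.4 0 -20 0.2;0 0 0 0 0 0 0.2"

```text
time_s: 18.88
position: [0.518, 0.1636, 0.2102]
orientation: [[0.032, 0.999, 0.001], [0.997, -0.032, -0.07], [-0.07, 0.004, -0.998]]
wrist_force: [0.3, -0.0, -2.7]
opening: 0.431
```

```bash
cat > held.py <<'E'
from m import *
for c in("scene","top"):
    p,d=snap(c);X=cloud(c,d);h=cv2.cvtColor(p,cv2.COLOR_RGB2HSV)
    P=env.state()["position"]
    m=(h[...,1]<60)&(h[...,2]>110)&(d>0)&(abs(X[...,0]-P[0])<.075)&(X[...,1]>P[1]-.05)&(X[...,1]<P[1]+.18)&(X[...,2]>P[2]-.03)&(X[...,2]<P[2]+.035)
    Q=X[m];A=np.c_[Q[:,:2]-P[:2],np.ones(len(Q))]
    w=np.ones(len(Q),bool)
    for _ in range(15):
        k=np.linalg.lstsq(A[w],Q[w,2],rcond=None)[0];w=abs(A@k-Q[:,2])<.004
    print(c,"rim plane: slope x,y deg",np.degrees(np.arctan(k[:2])).round(1),"z at tcp",k[2].round(4),w.sum(),rect(Q[w][:,:2]))
s=env.state();print(s["position"],s["wrist_force"].round(1),s["opening"])
E
python3 held.py
```

```text
scene rim plane: slope x,y deg [ 0.1 -4.8] z at tcp 0.2207 731 (array([519.9, 234.5]), array([187.8, 127.7]), 89.1)
top rim plane: slope x,y deg [ 0.  -7.7] z at tcp 0.2178 21 (array([521.9, 151.2]), array([105.5,  11.8]), 4.3)
[0.51701337 0.16352171 0.20785234] [ 1.  -0.  -3.1] 0.43095507996402055
```

Load is 2.7–3.1 N, which matches one tray only. The tray tilts 4.8° in the held pose, so I level it and carry it to the scale.

Emit:
drive_tool:
  motion: "0 0.042 0 0 0 0 0.2;0 0.042 0 0 0 0 0.2;0 0 0 -25 1.8 0 0.2;0 0 0 -50 3.6 0 0.2;0 0 0 -50 3.6 0 0.2"

```text
time_s: 19.6
position: [0.5213, 0.0372, 0.205]
orientation: [[0.031, 1.0, -0.001], [0.999, -0.031, 0.014], [0.014, -0.001, -1.0]]
wrist_force: [-0.2, -0.1, -2.8]
opening: 0.428
```

Emit:
drive_tool:
  motion: "0 0 0 -50 3.6 0 0.2;0 0 0 -50 3.6 0 0.2;0 0 0 -50 3.6 0 0.2;0 0 0 -50 3.6 0 0.2;0 0 0 -50 3.6 0 0.2"

```text
time_s: 20.23
position: [0.5312, -0.2136, 0.2016]
orientation: [[0.032, 0.999, -0.0], [0.999, -0.032, 0.015], [0.015, -0.001, -1.0]]
wrist_force: [-0.1, 1.4, -1.1]
opening: 0.435
```

Emit:
drive_tool:
  motion: "0 0 0 -50 3.6 0 0.2;0 0 0 -50 3.6 0 0.2;0 0 0 -25 1.8 0 0.2;0 0 0 0 0 0 0.2"

```text
time_s: 20.72
position: [0.5359, -0.3388, 0.1992]
orientation: [[0.035, 0.999, -0.001], [0.999, -0.035, 0.015], [0.015, -0.002, -1.0]]
wrist_force: [0.1, 0.4, -2.6]
opening: 0.432
```

```bash
python3 held.py; python3 - <<'E'
from m import *
for c in("scene","top"):
    p,d,X=get(c);h=cv2.cvtColor(p,cv2.COLOR_RGB2HSV)
    m=(d>0)&(h[...,1]<60)&(abs(X[...,0]-.515)<.08)&(X[...,1]>.13)&(X[...,1]<.34)&(X[...,2]>.076)&(X[...,2]<.1)
    print(c,"next rim",m.sum(),rect(X[m][:,:2]),np.median(X[m][:,2]).round(4))
    Q=X[m];k=np.linalg.lstsq(np.c_[Q[:,:2]-[.515,.23],np.ones(len(Q))],Q[:,2],rcond=None)[0];print(k.round(3))
E
```

```text
scene rim plane: slope x,y deg [-0.   0.9] z at tcp 0.208 330 (array([ 538.7, -268.9]), array([192. , 126.7]), 88.1)
top rim plane: slope x,y deg [-1.   0.4] z at tcp 0.2088 160 (array([ 564. , -219.7]), array([91.9, 74.5]), 89.6)
[ 0.5363757 -0.3367442  0.199939 ] [-0.2  0.5 -2.3] 0.43242927469782727
scene next rim 1262 (array([516.8, 231.6]), array([187.6, 129.4]), 88.3) 0.0848
[-0.003 -0.01   0.084]
top next rim 955 (array([516.5, 234.4]), array([184.1, 124.6]), 87.1) 0.0845
[-0.001 -0.003  0.084]
```

Emit:
drive_tool:
  motion: "0 -0.013 0 0 0 25 0.2;0 0 0 0 0 35 0.2;0 0 0 0 0 25 0.2;0 0 0 0 0 12 0.2;0 0 0 0 0 0 0.2"

```text
time_s: 21.45
position: [0.5365, -0.336, 0.1034]
orientation: [[0.032, 1.0, -0.001], [1.0, -0.032, 0.002], [0.002, -0.001, -1.0]]
wrist_force: [1.0, -0.1, -1.3]
opening: 0.429
```

```bash
python3 held.py
```

```text
scene rim plane: slope x,y deg [ 0.1 -0.6] z at tcp 0.1136 347 (array([ 536.8, -264.3]), array([186.8, 129.4]), 87.7)
top rim plane: slope x,y deg [-1. -1.] z at tcp 0.1158 133 (array([ 583.9, -198.7]), array([ 53.9, 110.6]), 38.4)
[ 0.53723991 -0.33701088  0.10510325] [ 0.4 -1.3 -1.9] 0.43204596004696977
```

Emit:
drive_tool:
  motion: "0 0 0 0 0 2 0.2;0 0 0 0 0 2 0.2;0 0 0 0 0 0 0.2"

```text
time_s: 21.92
position: [0.5367, -0.3369, 0.0998]
orientation: [[0.032, 0.999, 0.0], [0.999, -0.032, 0.001], [0.001, -0.0, -1.0]]
wrist_force: [0.4, 0.4, -2.8]
opening: 0.427
```

Emit:
drive_tool:
  motion: "0 0 0 0 0 2 0.2;0 0 0 0 0 0 0.2"

```text
time_s: 22.18
position: [0.5366, -0.3369, 0.0976]
orientation: [[0.032, 0.999, -0.0], [0.999, -0.032, 0.001], [0.001, -0.0, -1.0]]
wrist_force: [0.5, 0.9, -2.3]
opening: 0.433
```

Emit:
drive_tool:
  motion: "0 0 0 0 0 2 0.2;0 0 0 0 0 2 0.2;0 0 0 0 0 0 0.2"

```text
time_s: 22.55
position: [0.5365, -0.3368, 0.0935]
orientation: [[0.032, 0.999, -0.0], [0.999, -0.032, 0.001], [0.001, -0.0, -1.0]]
wrist_force: [0.8, 0.7, -2.9]
opening: 0.426
```

Emit:
drive_tool:
  motion: "0 0 0 0 0 1 0.2;0 0 0 0 0 0 0.2"

```text
time_s: 22.8
position: [0.5366, -0.3368, 0.0927]
orientation: [[0.032, 0.999, -0.0], [0.999, -0.032, 0.001], [0.001, -0.0, -1.0]]
wrist_force: [-0.4, -0.7, -2.2]
opening: 0.432
```

Emit:
drive_tool:
  motion: "0 0 0 0 0 1 0.2;0 0 0 0 0 0 0.2"

```text
time_s: 23.05
position: [0.5366, -0.3369, 0.0917]
orientation: [[0.032, 0.999, -0.0], [0.999, -0.032, 0.001], [0.001, -0.0, -1.0]]
wrist_force: [0.7, 0.4, -1.4]
opening: 0.432
```

Emit:
drive_tool:
  motion: "0 0 0 0 0 1 0.2;0 0 0 0 0 0 0.2"

```text
time_s: 23.3
position: [0.5367, -0.337, 0.0908]
orientation: [[0.032, 0.999, 0.0], [0.999, -0.032, 0.001], [0.001, 0.0, -1.0]]
wrist_force: [0.8, 0.3, -1.7]
opening: 0.431
```

Emit:
drive_tool:
  motion: "0 0 0 0 0 1 0.2;0 0 0 0 0 0 0.2"

```text
time_s: 23.55
position: [0.5368, -0.3371, 0.0902]
orientation: [[0.032, 0.999, 0.0], [0.999, -0.032, 0.001], [0.001, 0.0, -1.0]]
wrist_force: [-0.3, -0.2, 1.0]
opening: 0.429
```

Emit:
drive_tool:
  motion: "0 0 0 0 0 1 0.2;0 0 0 0 0 0 0.2"

```text
time_s: 23.8
position: [0.5369, -0.3372, 0.0896]
orientation: [[0.032, 0.999, 0.001], [0.999, -0.032, 0.0], [0.0, 0.001, -1.0]]
wrist_force: [-1.5, -2.1, 5.0]
opening: 0.432
```

```bash
python3 held.py
```

```text
scene rim plane: slope x,y deg [-0.4 -0.3] z at tcp 0.1002 332 (array([ 537.9, -266.1]), array([188.3, 128.9]), 87.9)
top rim plane: slope x,y deg [0.4 0.6] z at tcp 0.0965 133 (array([ 587.3, -200.6]), array([ 54.8, 110.4]), 37.7)
[ 0.53689071 -0.33726021  0.0895216 ] [-2.3 -1.6  4.7] 0.4335042617761189
```

It's seated: 5 N upward and the rim is level at 0.100. Release and retreat.

Emit:
drive_tool:
  motion: "0 0 0 0 0 0 0.5;0 0 0 0 0 0 0.6;0 0 0 0 0 0 0.7;0 0 0 0 0 0 0.72;0 0 0 0 0 0 0.72"

```text
time_s: 24.52
position: [0.5367, -0.3369, 0.0887]
orientation: [[0.032, 0.999, -0.0], [0.999, -0.032, 0.001], [0.001, -0.0, -1.0]]
wrist_force: [-0.4, 0.2, 0.4]
opening: 0.723
```

Emit:
drive_tool:
  motion: "0 0 0 0 0 -10 0.72;0 0 0 0 0 -30 0.72;0 0 0 0 0 -50 0.72;0 0 0 -40 0 -30 0.72;0 0 0 -50 0 0 0.72"

```text
time_s: 25.15
position: [0.5352, -0.4285, 0.2139]
orientation: [[0.031, 1.0, 0.005], [1.0, -0.031, -0.004], [-0.004, 0.005, -1.0]]
wrist_force: [0.8, 0.0, -0.5]
opening: 0.72
```

Emit:
drive_tool:
  motion: "0 0 0 -50 0 0 0.72;0 0 0 -50 0 0 0.72;0 0 0 0 0 0 0.72;0 0 0 0 0 0 0.72"

```text
time_s: 25.65
position: [0.5306, -0.5268, 0.2089]
orientation: [[0.033, 0.999, 0.0], [0.999, -0.033, 0.001], [0.001, 0.0, -1.0]]
wrist_force: [-0.5, 1.0, 0.4]
opening: 0.719
```

```bash
python3 - <<'E'
from m import *
for c in("scene","top"):
    p,d=snap(c,c+"9");X=cloud(c,d);h=cv2.cvtColor(p,cv2.COLOR_RGB2HSV)
    for n,y0,y1,z0,z1 in(("placed",-.39,-.1,.088,.112),("next",.13,.34,.076,.1)):
        m=(d>0)&(h[...,1]<60)&(abs(X[...,0]-.53)<.1)&(X[...,1]>y0)&(X[...,1]<y1)&(X[...,2]>z0)&(X[...,2]<z1)
        Q=X[m];k=np.linalg.lstsq(np.c_[Q[:,:2]-Q[:,:2].mean(0),np.ones(len(Q))],Q[:,2],rcond=None)[0]
        print(c,n,m.sum(),rect(Q[:,:2]),"plane",k.round(4))
    m=omask(p)&(d>0)&(abs(X[...,0]-.48)<.1)&(abs(X[...,1])<.12);print("wedge z",np.percentile(X[m][:,2],[2,98]).round(3))
print(env.state()["position"],env.state()["wrist_force"])
a=cv2.imread("pics/top9.png");b=cv2.imread("pics/scene9.png")
cv2.imwrite("pics/fin.png",np.vstack([cv2.resize(a,(400,300)),cv2.resize(b,(400,300))]))
E
```

```text
scene placed 792 (array([ 538.8, -266.2]), array([193.3, 128.1]), 88.4) plane [-0.0006 -0.0069  0.0978]
scene next 1281 (array([517.9, 232.5]), array([184.7, 128.3]), 88.8) plane [ 0.001  -0.0075  0.0839]
wedge z [0.006 0.057]
top placed 823 (array([ 536.9, -263.3]), array([183.4, 126.4]), 87.8) plane [-0.0005 -0.0006  0.098 ]
top next 955 (array([516.8, 233.9]), array([183.5, 124.8]), 87.2) plane [-0.0022 -0.0036  0.0845]Traceback (most recent call last):
  File "<stdin>", line 8, in <module>
    return _quantile_unchecked(
        a, q, axis, out, overwrite_input, method, keepdims, weights)
    return _ureduce(a,
                    func=_quantile_ureduce_func,
    ...<5 lines>...
                    overwrite_input=overwrite_input,
                    method=method)
    r = func(a, **kwargs)
    result = _quantile(arr,
                       quantiles=q,
    ...<2 lines>...
                       out=out,
                       weights=wgt)
    slices_having_nans = np.isnan(arr[-1, ...])
                                  ~~~^^^^^^^^^
IndexError: index -1 is out of bounds for axis 0 with size 0
```

```bash
python3 - <<'E'
from m import *
a=cv2.imread("pics/top9.png");b=cv2.imread("pics/scene9.png")
cv2.imwrite("pics/fin.png",np.hstack([cv2.resize(a,(400,300)),cv2.resize(b,(400,300))]))
p,d,X=get("scene");h=cv2.cvtColor(p,cv2.COLOR_RGB2HSV)
m=(d>0)&(h[...,1]>70)&(abs(X[...,0]-.517)<.1)&(abs(X[...,1]-.245)<.15)&(X[...,2]>.055)&(X[...,2]<.068);print("fence",m.sum(),rect(X[m][:,:2]),X[m].min(0),X[m].max(0))
print(env.state()["position"],env.state()["wrist_force"])
E
```

```text
fence 652 (array([518.9, 256.3]), array([199.6, 154.7]), 87.4) [0.44494675 0.15371448 0.05500782] [0.60062313 0.3582453  0.06533807]
[ 0.53103154 -0.52602763  0.20981891] [-0.39444899  0.83431359 -0.24316182]
```

View pics/fin.png

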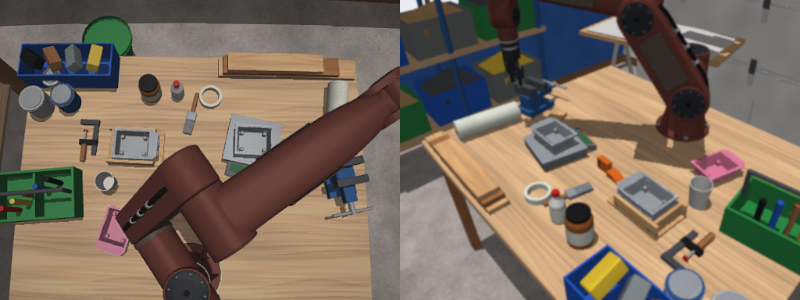

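The final view shows the steel tray on the scale platform (left image, (252,138)), the wedge flat on the bench, and the next tray in its rack. The bystanders are in place and the gripper is clear. Handing in.

```bash
python3 -c "
from h import *
print(env.finish_job(),env.state()['time_s'])"
```

```text
the job is handed in; nothing more can be done
the job is handed in; nothing more can be done
```

I freed the top tray with the wedge and laid the wedge back flat on the bench. I then lifted the tray off by its ledge, stood it on the scale platform and handed the job in at about 26 s of the 64 s. No verdict is reported, so these are my own last checks:

- **Snap:** the wedge went about 36 mm past where I had measured the lip. The force dropped to about 0, and the ledge end stayed about 10 mm up after the wedge came out.
- **Top tray:** its origin is about (0.538, -0.251) m, within a few mm of the platform centre I measured. The rim is level (under 0.5° by both cameras) at about 0.098 m, where 0.100 m is expected. It was set down under contact and released with about 5 N under it.
- **Next tray:** its rim is level at about 0.084 m, where 0.086 m is expected, so it is seated. It has moved about 1–2 mm towards +x. The lift load was 2.7–3.1 N, which is one tray only. I inferred its distance from the rack centre from that shift, because the rack's origin could not be measured directly.
- **Wedge and bystanders:** the wedge's block top is at 0.057 m against 0.055 m nominal, so it lies flat. In the last pictures the bystanders look unmoved, though I did not measure them, and the gripper is clear of everything.

**Checks that failed or disagreed:**
- The wedge fit from the top camera failed while the arm was in the way.
- The top camera's fits of the held tray were unusable because the arm hid most of it.
- The final wedge-height check found no wedge pixels in the top picture, so that check rests on the scene camera alone.

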